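Set the hub flange to zero and index it to the third stop

ROBOT

A 6-joint arm with a two-finger parallel gripper is mounted at the origin on the work surface. World frame = base frame: x ahead of the robot, y to its left, z up, the work surface at z = 0. Lengths are in m, angles in rad, forces in N, time in s.
With the tool pointing down it reaches from about 0.35 to 0.775 m from the base axis. Payload 7.3 kg.
Tool frame: the origin (TCP) lies between the finger pads; the fingertips stand 19 mm ahead of it and the grasp point (between the pads) is the TCP (manip.tcp_to_tips is the distance from the TCP to the fingertips, in m); z points along the fingers, y is the direction in which the jaws open and shut (so a half turn about z gives the same grasp; the last joint's range is limited). The gripper opens to 92 mm and grips with 3 to 60 N. Pads are 19 mm wide; open, the fingers measure 130 mm over their backs; the gripper's body (75 mm by 190 mm) begins 47 mm behind the grasp point.
Start: joints at [-1.491, 0.342, 1.524, -0, 1.275, -0.146], TCP at [0.118, -0.512, 0.246] pointing down, gripper open.
Joint ranges: [-2.53, 2.53], [-0.77, 2.02], [0.04, 2.7], [-1, 4.14], [0.28, 2.66], [-3.11, 3.11]. Speed limits (rad/s): [2.57, 2.57, 3.14, 3.14, 3.14, 3.14].

INTERFACE

Orientations are given as [roll, pitch, yaw] about the fixed x, y, z axes, in that order (R = Rz(yaw) Ry(pitch) Rx(roll)).
In Python, from station import manip gives the robot as it stands.
- The arm moves only by the tool jog_arm, never from a script. Its arguments are lists of equal length, an entry for each row: "translation": the shift along the tool's x, y, z in units of 0.3 m (1.0 is 0.3 m), a list of three; "spin": the turn about the tool's z in units of pi/2 rad (1.0 is pi/2 rad). In form: {"translation": [[x, y, z], ...], "spin": [spin, ...]}. A call has 1 to 12 rows; each row shifts and turns the commanded pose from where the row before left it, along the tool's axes as they then stand; what a row does not reach is not made up. A row lasts 1/12 s, in which the tool goes at most 41.7 mm and 7.16 degrees, less where a joint would pass 70% of its speed; a pose out of reach is approached as far as the arm can. A call with a number of a shift or a turn outside -1 to 1 is refused whole. A call with a gripper value outside its range is refused whole. "hand" is the gripper command: -1 is fully open, 1 is shut, values between are in proportion, set as the call begins (left out, the last holds). The fingers move at their own pace and stop on an object; "squeeze" is the grip in N (left out, the last holds). Time passes only in rows, so rows that do not move let the fingers close. It gives the time, the measured TCP pose, the force and the opening at its end, in the units of the state.
- manip.observe(): the state, without advancing time (a new reading comes with each control period).
- manip.grab_frame(name): name is "scene" or "top"; returns the picture (420x560x3 uint8, red, green, blue); there is no depth.
- manip.get_calibration(name): a dict with "intrinsics" (3x3 intrinsics, pixels), "R" (3x3) and "t" (3): a world point X has camera coordinates R X + t. Camera axes: x right, y down, z forward; pixel columns grow to the right and rows downward; lengths in m; the calibration is good to about 2 mm. A picture is of the moment at which its call begins. get_calibration takes no time and is no camera call.
- manip.finish_job(): hands the job in, once; it reports no verdict.
The state is a dict: "clock": time; "joint_positions": joint angles; "qvel": joint speeds; "joint_torque": joint torques, N m; "eef_pos": TCP position; "ee_rot": TCP orientation; "contact_force": force on the tool from outside, world axes, zero at the start; "torque": the same for the moment, N m; "width": opening from 0.0 (shut) to 1.0 (fully open).
Only numpy, scipy, OpenCV 4.12 (cv2) and the standard library are available. Lean on these libraries where they do the work, as an engineer would, in place of code of your own. Each camera call takes 0.05 s, during which the arm holds its last target.

TASK

On the blue dividing fixture, turn the loose hub flange on its spindle until its yellow ear faces the white zero mark, and let go of it there. Then turn the black index knob clockwise, feeling the clicks, to the third stop without running on past it, and hold it there against its return spring: the program finishes with the knob still gripped at the third stop, and the flange carried round with the plate. Leave everything else on the bench where it lies.

Things in the scene. Friction and masses are not known exactly. Their poses are not given: they have to be found in the camera images.
- fixture: Dividing fixture, fixed to the bench: blue housing 150 x 310 mm, top 40 mm above the bench, on a dark foot 170 x 330 x 6 mm. Origin at the centre of its underside; x points to the side with the zero mark, y from the knob to the round plate. Plate axis at (0, +80) mm, knob axis at (0, -80) mm in this frame.
- zero_mark (a point): White zero mark (9 mm wide bar) on the housing top, 65 mm from the plate axis in the fixture's +x direction. Further ticks follow clockwise every 24 degrees: black, black, then red at the third (72 degrees), black.
- plate_mid (a point): Centre of the top of the steel plate (diameter 100 mm), 50 mm above the bench; a spindle 23 mm thick stands 34 mm up from it. The point turns with the plate: at home its x points to the zero mark. A hidden 1:1 belt turns the plate with the knob, same way, same angle; the knob's spring presses it home (anticlockwise seen from above) with 0.05 N m.
- flange_mid (a point): Centre of the loose aluminium flange, 25 mm above its underside, 75 mm above the bench. Disc 90 mm across, 9 mm thick; on it a round boss 42 mm across, its top 25 mm above this point (grasp from above). Its 25 mm bore stands loose on the spindle, free to turn. 180 to 290 g. x points to the yellow ear, z up. At the start the ear lies 0.5 to 1.4 rad clockwise of the zero mark, seen from above.
- ear (a point): The yellow ear on the flange's rim: block 12 mm wide reaching to 56 mm from the flange's axis, with a yellow stripe towards the boss; this point is 50 mm from the axis.
- knob_grip (a point): Point on the knob's axis at grip height, 74 mm above the bench. The grip is an upright black bar 44 mm long, 14 mm thick, from 54 to 86 mm above the bench, with a white line at one end. x lies along the bar (to the white line) and turns with the knob; at home it is parallel to the fixture's x axis.
- index (a joint): Turn of the knob (rad), 0 at home on its end stop, growing clockwise seen from above, to 2.18. Stops (clicks) every 0.419 (24 deg): the third at 1.257 (72 deg). A spring of 0.05 to 0.06 N m always pulls it home; clicks are felt as a ripple of 0.037 N m, resistance rising after each stop and falling before the next. They do not latch: let go and it runs home.
- wrench: Steel wrench lying before the fixture; not part of the job.
- punch: Dark steel centre punch, 122 mm long, 12 mm thick, lying beyond the fixture; not part of the job.
- spare: A spare flange of dark steel with a blue ear, standing on the bench at the left; not part of the job.
- oiler: White oil bottle with red cap, 120 mm tall; not part of the job.
- socket: Steel socket, 28 mm across, 50 mm tall; not part of the job.
- nuts: Red open tray of nuts, 100 x 140 x 30 mm; not part of the job.
- driver: Screwdriver; not part of the job.
There are look-alikes about, which are no part of the job. What is meant by the part that bears flange_mid is not pink or purple, and is the larger of those in its own colour.

How it is judged:
By the outcome, as a careful person would: the job done as asked, in the order asked, and still so for the second after the job is handed in, while the arm keeps its last pose, push and grip.
It also fails if it takes over 51 s, if anything falls off the work surface, if the arm or the gripper's body presses on something with over 40 N, if the wrist force passes 120 N, or if a joint passes its speed limit or range.

## Working session

There is one attempt and no reset: what is moved stays moved. The work goes in short steps, Python scripts to look and compute and a tool call to move; the robot and the scene stay as the last step left them, time stands still between calls to the robot, and variables do not carry over. Pictures are saved under pics/ and viewed, and the job is handed in when it is done.

Besides the shell and the picture viewer there is one more tool, called after "Request:" by a JSON object that holds its "op" and its "data", one argument or row to a line. jog_arm: Moves the arm, as the interface text tells. Shifts and turns lie within -1 to 1; 1 stands for 0.3 m of shift or pi/2 rad of turn. Its arguments: {"type":"object","properties":{"translation":{"type":"array"},"spin":{"type":"array"},"hand":{"type":"number"},"squeeze":{"type":"number"}},"required":["translation","spin"]}

```bash
mkdir -p pics; ls; python3 - <<'E'
from station import manip
import cv2
for n in("scene","top"):
    im=manip.grab_frame(n); cv2.imwrite(f"pics/{n}0.png",im[:,:,::-1])
    c=manip.get_calibration(n); print(n,c)
print(manip.observe())
E
```

```text
pics
scene {'intrinsics': array([[506.0175585 ,   0.        , 285.70900855],
       [  0.        , 506.0175585 , 205.3214358 ],
       [  0.        ,   0.        ,   1.        ]]), 'R': array([[ 0.18623723,  0.98250268,  0.00204608],
       [ 0.7278553 , -0.13656838, -0.67199385],
       [-0.65995633,  0.12663952, -0.7405539 ]]), 't': array([-0.09300177, -0.32723156,  1.78346309])}
top {'intrinsics': array([[393.5992588 ,   0.        , 278.55252218],
       [  0.        , 393.5992588 , 207.30486641],
       [  0.        ,   0.        ,   1.        ]]), 'R': array([[-0.00216256, -0.99980151, -0.01980578],
       [-0.99688432,  0.00371705, -0.07878976],
       [ 0.07884774,  0.01957368, -0.99669449]]), 't': array([0.01551781, 0.54689512, 1.03347356])}
{'clock': 0.1, 'joint_positions': array([-1.49099444e+00,  3.42641141e-01,  1.52493862e+00,  1.72301293e-05,
        1.27540220e+00, -1.46003250e-01]), 'qvel': array([-0.00034872, -0.00225818, -0.00244043, -0.00068353, -0.00070994,
        0.00070822]), 'joint_torque': array([ 2.05439705e-03, -4.32004237e+01, -2.44694227e+01,  7.19339051e-02,
        5.26567816e-02, -4.95258269e-05]), 'eef_pos': array([ 0.1175399 , -0.51131874,  0.24511465]), 'ee_rot': array([-3.14022053e+00, -2.18424558e-04,  2.25799957e-01]), 'contact_force': array([ 0.10580975, -0.87035874,  0.00957396]), 'torque': array([-0.0014295 ,  0.00057797, -0.02629622]), 'width': 0.996623910673976}
```

View pics/scene0.png

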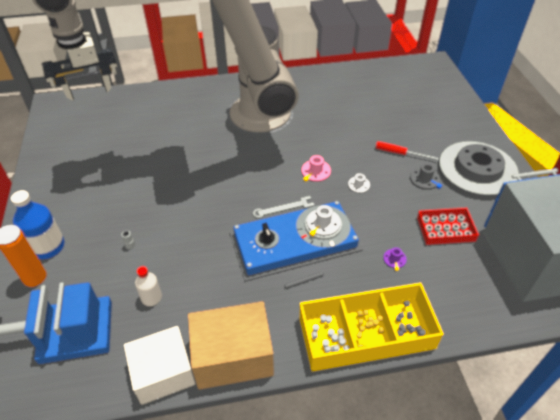

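View pics/top0.png

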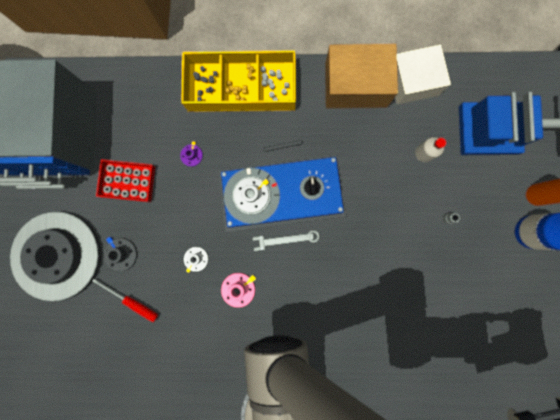

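Candidates for the flange in the top view:
- aluminium flange on the blue fixture (252,194)
- small white/grey flange (195,259)
- pink (238,290)
- purple (191,153)
- dark spare with a blue ear (121,254)

I choose the one at (252,194): it sits on the fixture spindle, isn't pink or purple, and is the larger of its colour. Next is a close crop to check it.

```bash
python3 - <<'E'
import cv2
a=cv2.imread("pics/top0.png")[145:240,180:355]; cv2.imwrite("pics/c1.png",cv2.resize(a,None,fx=4.5,fy=4.5,interpolation=cv2.INTER_CUBIC))
a=cv2.imread("pics/scene0.png")[185:285,225:370]; cv2.imwrite("pics/c2.png",cv2.resize(a,None,fx=5.5,fy=5.5,interpolation=cv2.INTER_CUBIC))
E
```

```text
(no output)
```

View pics/c1.png

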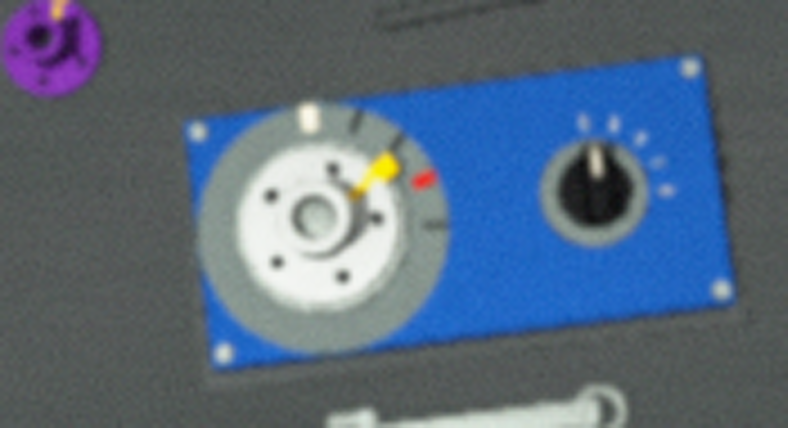

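View pics/c2.png

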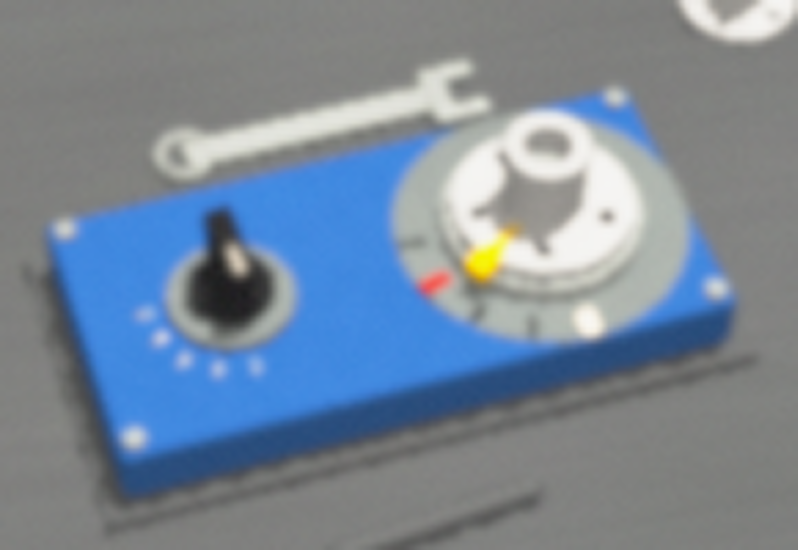

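The crop shows the grey-white flange with its yellow ear at about (265,184), roughly 50° clockwise of the white mark at (249,171). The knob bar is at (312,186) and its white end points towards the mark side. Next I measure.

```bash
cat > h.py <<'E'
import numpy as np,cv2
from station import manip
C={n:manip.get_calibration(n) for n in("scene","top")}
def ray(n,uv):
    c=C[n];d=c["R"].T@np.linalg.solve(c["intrinsics"],[uv[0],uv[1],1.]);o=-c["R"].T@c["t"];return o,d/np.linalg.norm(d)
def plane(n,uv,z):
    o,d=ray(n,uv);return o+d*(z-o[2])/d[2]
def tri(a,b):
    o1,d1=ray("scene",a);o2,d2=ray("top",b)
    M=np.stack([d1,-d2],1);s=np.linalg.lstsq(M,o2-o1,rcond=None)[0]
    p,q=o1+s[0]*d1,o2+s[1]*d2;return (p+q)/2,np.linalg.norm(p-q)
def proj(n,X):
    c=C[n];p=c["intrinsics"]@(c["R"]@np.array(X)+c["t"]);return p[:2]/p[2]
def blobs(m,amin=3):
    k,l,s,c=cv2.connectedComponentsWithStats(m.astype(np.uint8));return [(s[i,4],c[i]) for i in range(1,k) if s[i,4]>=amin]
E
python3 - <<'E'
from h import *
np.set_printoptions(precision=4,suppress=True)
roi={"top":(215,150,130,85),"scene":(230,195,130,80)}
P={}
for n in roi:
    x,y,w,h=roi[n];im=cv2.imread(f"pics/{n}0.png")
    hsv=cv2.cvtColor(im,cv2.COLOR_BGR2HSV).astype(int)[y:y+h,x:x+w];H,S,V=hsv[...,0],hsv[...,1],hsv[...,2]
    f=lambda m:[(a,c+[x,y]) for a,c in blobs(m)]
    b=((H>100)&(H<125)&(S>140)&(V>130))
    cs=max(cv2.findContours(b.astype(np.uint8),0,1)[0],key=cv2.contourArea)
    hull=cv2.convexHull(cs); r=cv2.minAreaRect(hull);print(n,"blue",cv2.boxPoints(r)+[x,y])
    P[n]=dict(blue=cv2.boxPoints(r)+[x,y])
    for k,m in dict(yel=(H>18)&(H<35)&(S>130)&(V>130),red=((H<8)|(H>172))&(S>130)&(V>100),white=(S<45)&(V>190)).items():print(n,k,f(m))
q=np.array([plane("top",p,.04) for p in P["top"]["blue"]]);print(q,q.mean(0),[np.linalg.norm(q[i]-q[i-1]) for i in range(4)])
E
```

```text
top blue [[254.9497 166.7724]
 [335.9278 156.4348]
 [343.0263 212.0392]
 [262.0481 222.3768]]
top yel [(np.int32(40), array([263.975, 182.925]))]
top red [(np.int32(13), array([273.6923, 184.4615]))]
top white [(np.int32(23), array([248.4783, 170.8696])), (np.int32(834), array([249.3489, 195.693 ])), (np.int32(6), array([229.1667, 222.8333]))]
scene blue [[233.0588 226.2353]
 [321.0588 204.2353]
 [332.1765 248.7059]
 [244.1765 270.7059]]
scene yel [(np.int32(35), array([312.6857, 232.1143]))]
scene red [(np.int32(8), array([303.5, 236. ]))]
scene white [(np.int32(257), array([285.5564, 206.214 ])), (np.int32(5), array([336.2, 202.4])), (np.int32(635), array([324.811 , 220.5827])), (np.int32(5), array([236.2, 226.4])), (np.int32(3), array([267.6667, 232.    ])), (np.int32(7), array([355., 237.])), (np.int32(34), array([331.2941, 242.5   ])), (np.int32(7), array([249.    , 264.2857]))]
[[ 0.6538  0.0761  0.04  ]
 [ 0.6803 -0.139   0.04  ]
 [ 0.5324 -0.1556  0.04  ]
 [ 0.5059  0.057   0.04  ]] [ 0.5931 -0.0404  0.04  ] [np.float64(0.14915621689277203), np.float64(0.21675173379074325), np.float64(0.148864195702779), np.float64(0.21426243700160622)]
```

```bash
python3 - <<'E'
from h import *
np.set_printoptions(precision=4,suppress=True)
I={n:cv2.cvtColor(cv2.imread(f"pics/{n}0.png"),cv2.COLOR_BGR2HSV).astype(float) for n in("top","scene")}
def ref(n,uv,r=4):
    u,v=np.round(uv).astype(int);p=I[n][v-r:v+r+1,u-r:u+r+1];w=np.clip(140-p[...,1],0,None)
    yy,xx=np.mgrid[v-r:v+r+1,u-r:u+r+1];return np.array([(w*xx).sum(),(w*yy).sum()])/w.sum()
# order: knob/zero.. A=(+y,+x) in top img: UL, UR, LR, LL
T=[(224,174.3),(333.3,160.1),(340.4,209.4),(229.6,223.4)]
S=[(355.2,237.5),(249.5,264.6),(236.8,226.8),(337,202.6)]
q=[]
for t,s in zip(T,S):
    t,s=ref("top",t),ref("scene",s);p,e=tri(s,t);q.append(p);print(t,s,p,e,plane("top",t,.04),plane("scene",s,.04))
q=np.array(q);c=q.mean(0);y=(q[0]+q[3]-q[1]-q[2]);x=q[0]+q[1]-q[2]-q[3]
yaw=np.arctan2(-y[0],y[1]);print("centre",c,"yaw",yaw,np.arctan2(x[1],x[0]),"len",np.linalg.norm(y)/2,np.linalg.norm(x)/2)
ex=np.array([np.cos(yaw),np.sin(yaw),0]);ey=np.array([-ex[1],ex[0],0])
pl=c+.08*ey;kn=c-.08*ey;print("plate",pl,"knob",kn)
print("zero meas",tri((331.3,242.5),(248.5,170.9)),"pred",pl+.065*ex)
print("red",tri((303.5,236),(273.7,184.5)))
print("yel",tri((312.7,232.1),(264,182.9)))
print("boss",tri((324.6,211),(250.7,192.8)))
z=np.array([0,0,1])
for n in I: print(n,"boss pred",proj(n,[*pl[:2],.1]),"knobtop",proj(n,[*kn[:2],.086]))
for n,uv in(("top",(264,182.9)),("scene",(312.7,232.1))):
    p=plane(n,uv,.066)-pl;print("ear ang",np.degrees(np.arctan2(p@ey,p@ex)),np.hypot(p@ex,p@ey))
E
```

```text
[222.5208 172.7974] [356.8712 237.082 ] [0.638  0.1643 0.044 ] 0.005136113175874609 [0.6381 0.1624 0.04  ] [0.635  0.1683 0.04  ]
[333.9812 158.2859] [248.846  264.2841] [ 0.6743 -0.1309  0.047 ] 0.004246800939914545 [ 0.6754 -0.1338  0.04  ] [ 0.6698 -0.1285  0.04  ]
[341.793 209.401] [235.7384 225.1751] [ 0.5393 -0.1486  0.0475] 0.005652668289261858 [ 0.5394 -0.1525  0.04  ] [ 0.5337 -0.1456  0.04  ]
[228.862  224.1564] [337.3988 201.0941] [0.5018 0.1464 0.0443] 0.005098310239432538 [0.5015 0.1445 0.04  ] [0.4981 0.1503 0.04  ]
centre [0.5883 0.0078 0.0457] yaw 0.12447905977243683 0.13095875083638706 len 0.29740357979512705 0.13677726581479327
plate [0.5784 0.0872 0.0457] knob [ 0.5983 -0.0716  0.0457]
zero meas (array([0.6425, 0.0942, 0.0433]), np.float64(0.0026660133530558355)) pred [0.6429 0.0953 0.0457]
red (array([0.6061, 0.0272, 0.0415]), np.float64(0.0020013127885424326))
yel (array([0.6084, 0.0517, 0.0554]), np.float64(0.0012683024738547636))
boss (array([0.5781, 0.0857, 0.099 ]), np.float64(0.007814278602693283))
top boss pred [248.5085 192.3524] knobtop [311.8597 184.8971]
scene boss pred [323.7318 210.8638] knobtop [265.8203 228.4758]
ear ang -59.410659604649965 0.046399333108662746
ear ang -51.170109918219154 0.05350393603350223
```

```bash
cat > m.py <<'E'
from h import *
np.set_printoptions(precision=4,suppress=True)
I={n:cv2.cvtColor(cv2.imread(f"pics/{n}0.png"),cv2.COLOR_BGR2HSV).astype(float) for n in("top","scene")}
def ref(n,uv,r=2):
    u,v=np.round(uv).astype(int);p=I[n][v-r:v+r+1,u-r:u+r+1];w=np.clip(p[...,2]*(p[...,1]<170)-110,0,None)
    yy,xx=np.mgrid[v-r:v+r+1,u-r:u+r+1];return np.array([(w*xx).sum(),(w*yy).sum()])/w.sum()
T=[(223.6,173.9),(332.9,159.7),(340,209),(229.2,223)]
S=[(354.8,237.1),(249.1,264.2),(236.4,226.4),(336.6,202.2)]
q={"tri":[],"top":[],"scene":[]}
for t,s in zip(T,S):
    t,s=ref("top",t),ref("scene",s);p,e=tri(s,t);q["tri"].append(p);print(t,s,p,e);q["top"].append(plane("top",t,.041));q["scene"].append(plane("scene",s,.041))
for k in q:
    a=np.array(q[k]);c=a.mean(0);y=(a[0]+a[3]-a[1]-a[2]);x=a[0]+a[1]-a[2]-a[3]
    yaw=np.arctan2(-y[0],y[1]);ex=np.array([np.cos(yaw),np.sin(yaw),0]);ey=np.array([-ex[1],ex[0],0])
    print(k,"centre",c,"yaw",yaw,np.arctan2(x[1],x[0]),"len",np.linalg.norm(y)/2,np.linalg.norm(x)/2,"plate",c+.08*ey,"knob",c-.08*ey)
    if k!="tri":
        zz=dict(top=(248.5,170.9),scene=(331.3,242.5))[k];rr=dict(top=(273.7,184.5),scene=(303.5,236))[k];yy=dict(top=(264,182.9),scene=(312.7,232.1))[k]
        for nm,uv,z in(("zero",zz,.041),("red",rr,.041),("ear",yy,.066),("ear72",yy,.072)):
            d=plane(k,uv,z)-c-.08*ey;print(nm,np.degrees(np.arctan2(d@ey,d@ex)),np.hypot(d@ex,d@ey))
E
python3 m.py
```

```text
[223.7645 174.1252] [354.8249 236.9333] [0.6347 0.1607 0.0416] 0.0036614654444320455
[332.8713 159.9239] [249.0701 263.8237] [ 0.6706 -0.1291  0.0433] 0.0026206099868470107
[339.8545 208.8274] [236.1949 226.2854] [ 0.5408 -0.1459  0.0437] 0.0019484515983976363
[229.1199 222.992 ] [336.8834 202.4218] [0.5048 0.1451 0.0423] 0.003355598186593446
tri centre [0.5877 0.0077 0.0427] yaw 0.12318338049405678 0.12388295831487606 len 0.2926599029664135 0.13084928689829592 plate [0.5779 0.0871 0.0427] knob [ 0.5975 -0.0717  0.0427]
top centre [0.5876 0.0062 0.041 ] yaw 0.12462108181721755 0.12195971549606921 len 0.29255330194734996 0.13091329939445137 plate [0.5777 0.0855 0.041 ] knob [ 0.5976 -0.0732  0.041 ]
zero -0.46903220074265584 0.0654334006954842
red -71.6487393371658 0.06569171567056771
ear -57.414730906791284 0.04555578462236933
ear72 -58.519650478847254 0.04528184628537586
scene centre [0.5865 0.0093 0.041 ] yaw 0.11949223522221498 0.12449786490349844 len 0.2933993497981975 0.13152219960788122 plate [0.577  0.0888 0.041 ] knob [ 0.596  -0.0701  0.041 ]
zero -0.25186269608616596 0.06444313754051717
red -71.36359332981193 0.06697395756099318
ear -51.00152542122915 0.0556412074223784
ear72 -48.76614319180082 0.06000449113576745
```

Measured so far:
- plate axis ≈ (0.5775, 0.087)
- knob axis ≈ (0.597, −0.072)
- fixture yaw ≈ 0.123
- ear ≈ 55° clockwise of the zero mark

Now I travel over the flange.

Request:
{"op": "jog_arm", "data": {
  "translation": [
    [0.097,-0.08,0],
    [0.097,-0.08,0],
    [0.097,-0.08,0],
    [0.097,-0.08,0],
    [0.097,-0.08,0],
    [0.097,-0.08,0],
    [0.097,-0.08,0],
    [0.097,-0.08,0],
    [0.097,-0.08,0],
    [0.097,-0.08,0]
  ],
  "spin": [0,0,0,0,0,0,0,0,0,0],
  "hand": -1,
  "squeeze": 20
}}

```text
clock: 0.93
eef_pos: [0.348, -0.2109, 0.2456]
ee_rot: [-3.142, 0.0, 0.225]
contact_force: [1.0, -0.0, -0.3]
width: 0.999
```

Request:
{"op": "jog_arm", "data": {
  "translation": [
    [0.097,-0.08,0],
    [0.097,-0.08,0],
    [0.097,-0.08,0],
    [0.097,-0.08,0],
    [0.097,-0.08,0],
    [0.097,-0.08,0],
    [0.097,-0.08,0],
    [0.097,-0.08,0],
    [0.097,-0.08,0],
    [0.097,-0.08,0],
    [0,0,0],
    [0,0,0]
  ],
  "spin": [0,0,0,0,0,0,0,0,0,0,0,0]
}}

```text
clock: 1.93
eef_pos: [0.5775, 0.088, 0.2444]
ee_rot: [-3.141, 0.002, 0.229]
contact_force: [-0.5, 0.2, 1.1]
width: 0.999
```

Request:
{"op": "jog_arm", "data": {
  "translation": [
    [0,0,0.02],
    [0,0,0.02],
    [0,0,0.02],
    [0,0,0.02],
    [0,0,0.02],
    [0,0,0],
    [0,0,0],
    [0,0,0],
    [0,0,0],
    [0,0,0],
    [0,0,0]
  ],
  "spin": [0.07,0.07,0.07,0.07,0.07,0.07,0.07,0.07,0.07,0.05,0]
}}

```text
clock: 2.85
eef_pos: [0.5766, 0.0852, 0.2157]
ee_rot: [3.141, 0.0, -0.847]
contact_force: [0.2, 0.3, -0.1]
width: 1.003
```

```bash
python3 - <<'E'
from h import *
a=manip.grab_frame("scene");cv2.imwrite("pics/s1.png",cv2.resize(a[100:300,200:420,::-1],None,fx=3,fy=3))
for i in range(3):
    o=manip.observe();print(o["clock"],o["eef_pos"],o["ee_rot"]); manip.grab_frame("top") if i<2 else 0
E
```

```text
2.9 [0.57672879 0.08533269 0.21573232] [ 3.14089704e+00  9.17904215e-05 -8.41953911e-01]
2.95 [0.57683959 0.08554719 0.21572514] [ 3.14107510e+00  8.31737356e-05 -8.40744149e-01]
3.0 [0.57697291 0.08573855 0.21577204] [ 3.14126786e+00 -1.13824391e-05 -8.40629184e-01]
```

View pics/s1.png

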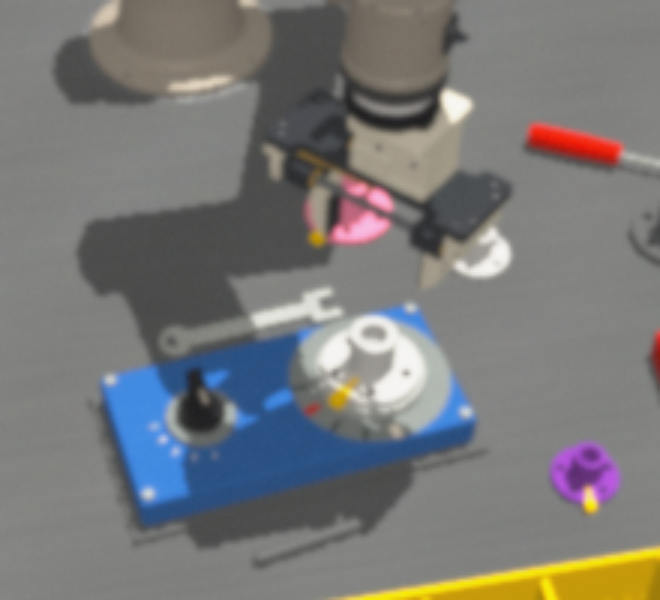

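The jaws hang over the flange, at right angles to the ear, with nothing in the way. Descend.

Request:
{"op": "jog_arm", "data": {
  "translation": [
    [0,0,0.04],
    [0,0,0.04],
    [0,0,0.04],
    [0,0,0.04],
    [0,0,0.04],
    [0,0,0.04],
    [0,0,0.04],
    [0,0,0.04],
    [0,0,0.04],
    [0,0,0.04],
    [0,0,0.015],
    [0,0,0]
  ],
  "spin": [0,0,0,0,0,0,0,0,0,0,0,0]
}}

```text
clock: 4.0
eef_pos: [0.5765, 0.0862, 0.0901]
ee_rot: [3.14, 0.002, -0.841]
contact_force: [-0.2, 1.1, 0.7]
width: 0.996
```

Request:
{"op": "jog_arm", "data": {
  "translation": [
    [0,0,0],
    [0,0,0],
    [0,0,0],
    [0,0,0],
    [0,0,0],
    [0,0,0],
    [0,0,0],
    [0,0,0],
    [0,0,0],
    [0,0,0]
  ],
  "spin": [0,0,0,0,0,0,0,0,0,0],
  "hand": 0.3,
  "squeeze": 8
}}

```text
clock: 4.83
eef_pos: [0.5774, 0.0864, 0.0913]
ee_rot: [-3.142, -0.0, -0.842]
contact_force: [0.3, 0.8, 2.1]
width: 0.462
```

Gripped: width 0.462 ≈ 42.5 mm, which matches the boss. Turn anticlockwise about 54°.

Request:
{"op": "jog_arm", "data": {
  "translation": [
    [0,0,0],
    [0,0,0],
    [0,0,0],
    [0,0,0],
    [0,0,0],
    [0,0,0],
    [0,0,0],
    [0,0,0],
    [0,0,0],
    [0,0,0],
    [0,0,0],
    [0,0,0]
  ],
  "spin": [-0.03,-0.06,-0.06,-0.06,-0.06,-0.06,-0.06,-0.06,-0.06,-0.06,-0.03,0]
}}

```text
clock: 5.83
eef_pos: [0.5774, 0.0864, 0.0913]
ee_rot: [3.141, -0.0, 0.102]
contact_force: [-0.0, -0.3, 0.9]
width: 0.463
```

```bash
python3 - <<'E'
from h import *
for n,(x,y,w,h) in dict(top=(180,145,175,95),scene=(225,160,145,125)).items():
    a=manip.grab_frame(n);cv2.imwrite(f"pics/{n}2.png",a[:,:,::-1]);cv2.imwrite(f"pics/{n}2c.png",cv2.resize(a[y:y+h,x:x+w,::-1],None,fx=4.5,fy=4.5))
o=manip.observe();print(o["clock"],o["eef_pos"],o["ee_rot"],o["torque"],o["contact_force"],o["width"])
E
```

```text
5.9333 [0.57740861 0.08641264 0.09126481] [ 3.14144538e+00 -2.12029384e-04  9.84672480e-02] [-0.01640735 -0.02702012  0.04092324] [-0.00212892  0.0473225   0.529086  ] 0.4609402113749144
```

View pics/scene2c.png

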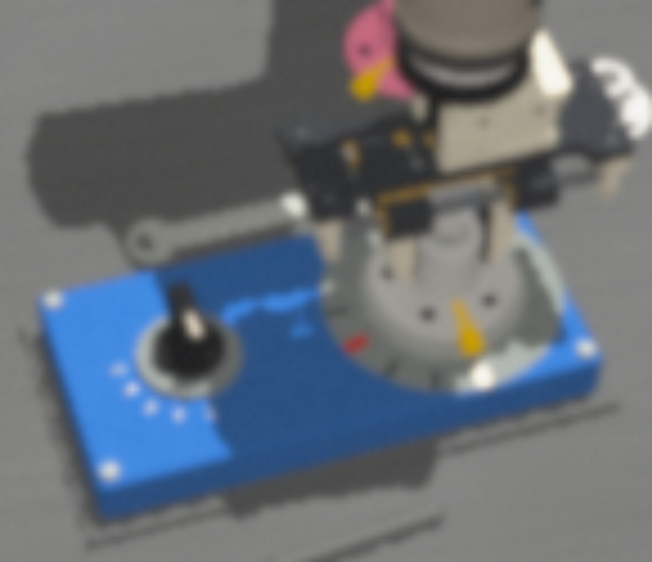

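View pics/top2c.png

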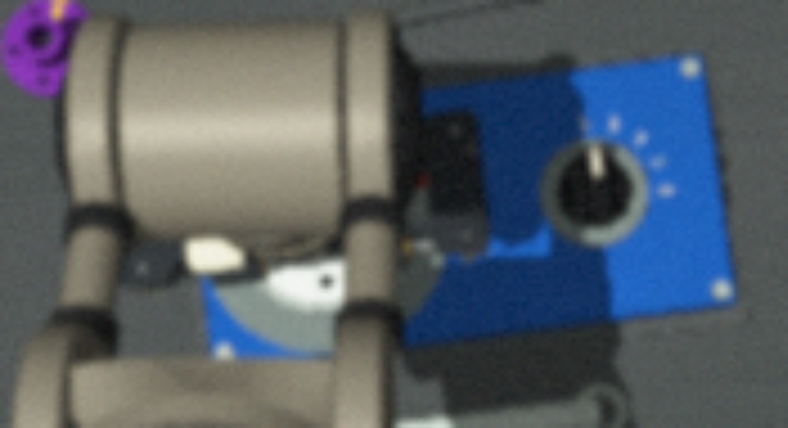

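```bash
cat > ear.py <<'E'
from h import *
import sys
def ear(f,n="scene",roi=(290,200,70,60),pl=(.577,.0886),yaw=.1205,vmin=110):
    im=cv2.imread(f);x,y,w,h=roi
    hsv=cv2.cvtColor(im,cv2.COLOR_BGR2HSV).astype(int)[y:y+h,x:x+w];H,S,V=hsv[...,0],hsv[...,1],hsv[...,2]
    for k,m in dict(yel=(H>17)&(H<35)&(S>130)&(V>vmin),red=((H<8)|(H>172))&(S>110)&(V>90)).items():
      for a,c in blobs(m,4):
        c=c+[x,y]
        for z in((.055,.059,.063) if k=="yel" else (.041,)):
            d=plane(n,c,z)[:2]-pl;print(n,k,a,c.round(1),z,"ang",round(np.degrees(np.arctan2(d[1],d[0])-yaw),2),round(np.hypot(*d)*1e3,1))
if __name__=="__main__":
    ear(sys.argv[1]) if "scene" in sys.argv[1] else ear(sys.argv[1],"top",(215,150,80,85),(.5777,.0855),.1235)
E
python3 ear.py pics/scene2.png; python3 ear.py pics/scene0.png;python3 ear.py pics/top0.png
python3 -c "
from h import *
a=cv2.imread('pics/scene2.png')[205:260,290:370];cv2.imwrite('pics/e.png',cv2.resize(a,None,fx=9,fy=9,interpolation=cv2.INTER_CUBIC))"
```

```text
scene yel 36 [328.6 233.9] 0.055 ang -2.05 45.3
scene yel 36 [328.6 233.9] 0.059 ang -3.59 48.3
scene yel 36 [328.6 233.9] 0.063 ang -4.95 51.4
scene red 10 [303.5 236. ] 0.041 ang -71.4 66.8
scene yel 35 [312.7 232.1] 0.055 ang -56.11 47.8
scene yel 35 [312.7 232.1] 0.059 ang -54.06 50.6
scene yel 35 [312.7 232.1] 0.063 ang -52.23 53.4
scene red 10 [303.5 236. ] 0.041 ang -71.4 66.8
top yel 40 [264.  182.9] 0.055 ang -55.35 46.0
top yel 40 [264.  182.9] 0.059 ang -56.07 45.8
top yel 40 [264.  182.9] 0.063 ang -56.8 45.6
top red 14 [273.7 184.6] 0.041 ang -71.75 65.6
```

View pics/e.png

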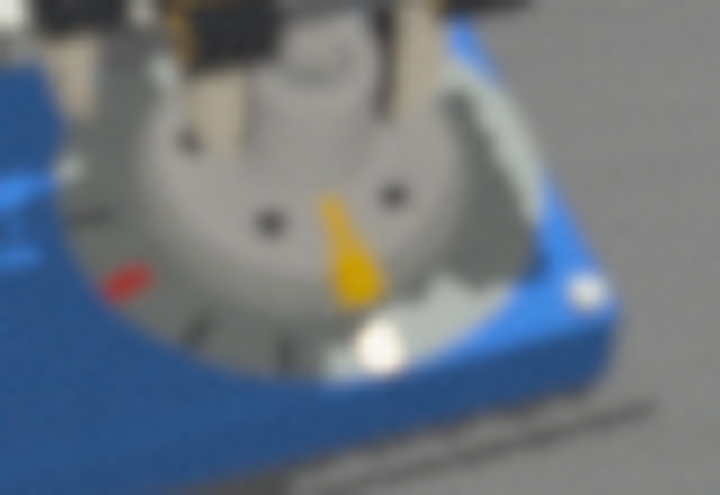

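Ear sits about 2° short of the mark, so I nudge it, release and lift.

Request:
{"op": "jog_arm", "data": {
  "translation": [
    [0,0,0],
    [0,0,0],
    [0,0,0]
  ],
  "spin": [-0.022,0,0]
}}

```text
clock: 6.18
eef_pos: [0.5774, 0.0864, 0.0913]
ee_rot: [3.141, -0.0, 0.133]
contact_force: [-0.3, 0.2, 0.9]
width: 0.462
```

Request:
{"op": "jog_arm", "data": {
  "translation": [
    [0,0,0],
    [0,0,0],
    [0,0,0],
    [0,0,0],
    [0,0,0],
    [0,0,0]
  ],
  "spin": [0,0,0,0,0,0],
  "hand": -1
}}

```text
clock: 6.68
eef_pos: [0.5773, 0.0864, 0.0911]
ee_rot: [3.141, 0.0, 0.135]
contact_force: [0.0, -0.9, -0.3]
width: 0.846
```

Request:
{"op": "jog_arm", "data": {
  "translation": [
    [0,0,-0.03],
    [0,0,-0.04],
    [0,0,-0.05],
    [0,0,-0.06],
    [0,0,-0.06],
    [0,0,-0.04],
    [0,0,0]
  ],
  "spin": [0,0,0,0,0,0,0]
}}

```text
clock: 7.27
eef_pos: [0.5788, 0.0865, 0.1788]
ee_rot: [3.141, -0.006, 0.135]
contact_force: [1.0, 0.3, 0.6]
width: 1.0
```

Request:
{"op": "jog_arm", "data": {
  "translation": [
    [0,0.08,0],
    [0,0.11,0],
    [0,0.11,0],
    [0,0.11,0],
    [-0.006,0.11,0],
    [0,0.01,0],
    [0,0,0],
    [0,0,0]
  ],
  "spin": [0.008,0,0,0,0,0,0,0]
}}

```text
clock: 7.93
eef_pos: [0.5948, -0.0712, 0.1747]
ee_rot: [-3.141, 0.001, 0.121]
contact_force: [0.5, 0.4, 0.4]
width: 1.0
```

```bash
python3 - <<'E'
from h import *
for n,(x,y,w,h) in dict(top=(180,145,175,95),scene=(225,160,145,125)).items():
    a=manip.grab_frame(n);cv2.imwrite(f"pics/{n}3.png",a[:,:,::-1]);cv2.imwrite(f"pics/{n}3c.png",cv2.resize(a[y:y+h,x:x+w,::-1],None,fx=4.5,fy=4.5))
o=manip.observe();print(o["clock"],o["eef_pos"],o["ee_rot"],o["torque"],o["contact_force"],o["width"])
E
python3 ear.py pics/scene3.png; python3 ear.py pics/top3.png
```

```text
8.0333 [ 0.59495139 -0.07018595  0.17497072] [-3.14104472e+00  5.85392364e-04  1.23359726e-01] [-0.01035373  0.00635815  0.00950083] [ 0.72951289 -0.54271946  0.41202282] 0.999421520476551
scene yel 27 [329.8 235.3] 0.055 ang -0.2 50.6
scene yel 27 [329.8 235.3] 0.059 ang -1.7 53.5
scene yel 27 [329.8 235.3] 0.063 ang -3.04 56.5
scene red 10 [303.5 236. ] 0.041 ang -71.4 66.8
top yel 34 [248.7 177.1] 0.055 ang -0.18 46.6
top yel 34 [248.7 177.1] 0.059 ang -0.56 45.9
top yel 34 [248.7 177.1] 0.063 ang -0.95 45.3
top red 6 [272.5 185. ] 0.041 ang -71.42 62.2
```

View pics/scene3c.png

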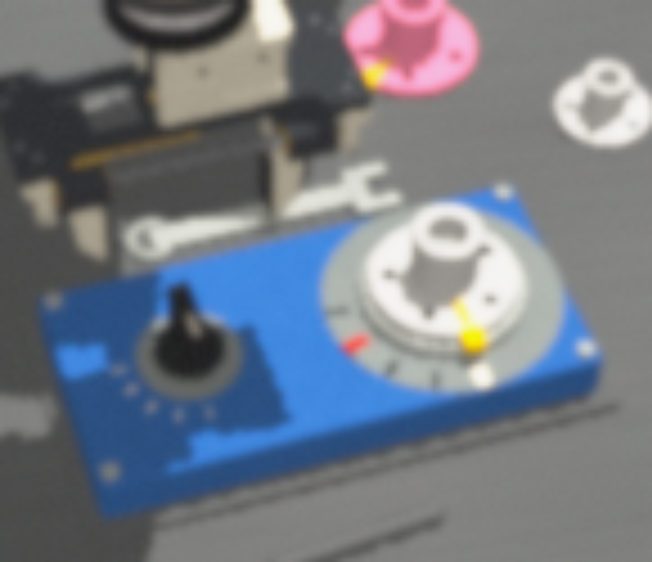

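View pics/top3c.png

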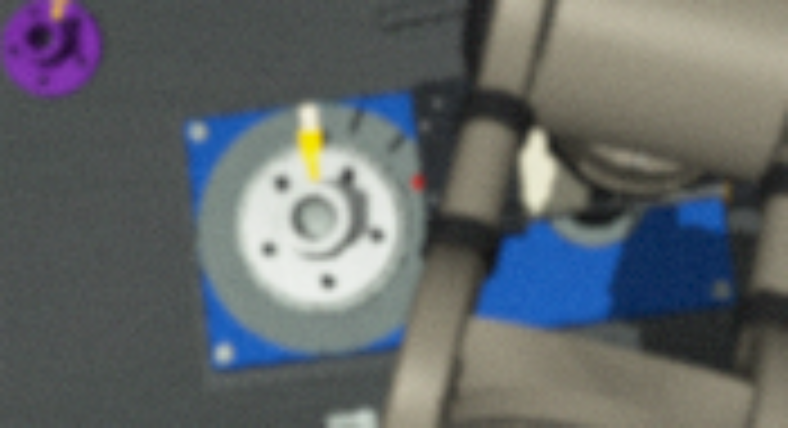

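```bash
python3 - <<'E'
from h import *
print(tri((267.6,232.1),(312.2,180.5)))
print(tri((264.9,223.5),(312.,186)))
E
```

```text
(array([ 0.60993918, -0.07073318,  0.08503495]), np.float64(0.0037673288275900576))
(array([ 0.59339653, -0.07185635,  0.10039837]), np.float64(0.0018437515561048425))
```

Request:
{"op": "jog_arm", "data": {
  "translation": [
    [0,0,0.04],
    [0,0,0.05],
    [0,0,0.05],
    [0,0,0.05],
    [0,0,0.04],
    [0,0,0.02],
    [0,0,0],
    [0,0,0],
    [0,0,0]
  ],
  "spin": [0,0,0,0,0,0,0,0,0]
}}

```text
clock: 8.78
eef_pos: [0.5958, -0.0712, 0.1011]
ee_rot: [3.141, -0.001, 0.123]
contact_force: [1.0, -0.6, -0.4]
width: 1.001
```

The white line measures z = 0.085, which agrees with the 86 mm bar top. Go down the last 24 mm and grip.

Request:
{"op": "jog_arm", "data": {
  "translation": [
    [0.004,0.002,0.03],
    [0,0,0.03],
    [0,0,0.02],
    [0,0,0],
    [0,0,0]
  ],
  "spin": [0,0,0,0,0]
}}

```text
clock: 9.2
eef_pos: [0.596, -0.072, 0.0754]
ee_rot: [-3.141, 0.001, 0.122]
contact_force: [0.3, 0.2, 1.3]
width: 0.998
```

Request:
{"op": "jog_arm", "data": {
  "translation": [
    [0,0,0],
    [0,0,0],
    [0,0,0],
    [0,0,0],
    [0,0,0],
    [0,0,0],
    [0,0,0],
    [0,0,0],
    [0,0,0],
    [0,0,0],
    [0,0,0],
    [0,0,0]
  ],
  "spin": [0,0,0,0,0,0,0,0,0,0,0,0],
  "hand": 1,
  "squeeze": 30
}}

```text
clock: 10.2
eef_pos: [0.5965, -0.072, 0.0762]
ee_rot: [3.141, -0.0, 0.122]
contact_force: [0.3, 0.4, -0.6]
width: 0.174
```

```bash
python3 - <<'E'
from h import *
o=manip.observe();print(o["clock"],o["eef_pos"],o["ee_rot"],o["torque"],o["contact_force"],o["width"])
E
```

```text
10.2 [ 0.59646769 -0.07203899  0.07619388] [ 3.14148778e+00 -3.34431030e-06  1.22136005e-01] [ 0.03574582  0.01023022 -0.00920777] [ 0.2868278   0.40843787 -0.57855925] 0.17364103834247793
```

Request:
{"op": "jog_arm", "data": {
  "translation": [
    [0,0,0],
    [0,0,0],
    [0,0,0],
    [0,0,0]
  ],
  "spin": [0,0,0,0]
}}

```text
clock: 10.53
eef_pos: [0.5965, -0.0723, 0.0762]
ee_rot: [3.141, -0.0, 0.122]
contact_force: [-0.3, -2.2, -0.1]
width: 0.149
```

```bash
python3 - <<'E'
from h import *
a=manip.grab_frame("scene");cv2.imwrite("pics/s4.png",cv2.resize(a[190:285,225:370,::-1],None,fx=5,fy=5,interpolation=cv2.INTER_CUBIC))
o=manip.observe();print(o["clock"],o["eef_pos"],o["ee_rot"],o["torque"],o["contact_force"],o["width"])
E
```

```text
10.5833 [ 0.59650563 -0.07230353  0.07619434] [ 3.14113914e+00 -2.73986401e-05  1.22072710e-01] [-0.43931757  0.01124242  0.00609183] [-0.77182221 -3.3334241  -0.55608067] 0.14976851049425516
```

View pics/s4.png

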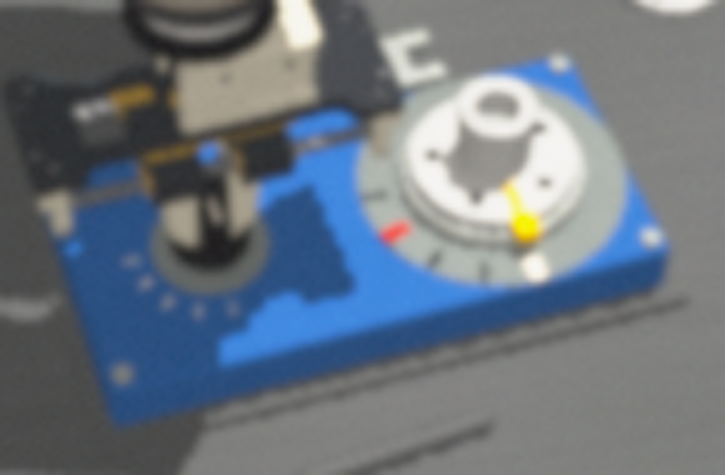

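The knob is gripped at 13.8 mm, and the ear is still at the mark. Turn clockwise slowly.

Request:
{"op": "jog_arm", "data": {
  "translation": [
    [0,0.002,0],
    [0,0,0],
    [0,0,0],
    [0,0,0],
    [0,0,0],
    [0,0,0],
    [0,0,0],
    [0,0,0],
    [0,0,0],
    [0,0,0],
    [0,0,0],
    [0,0,0]
  ],
  "spin": [0.005,0.01,0.015,0.02,0.02,0.02,0.02,0.02,0.02,0.02,0.02,0.01]
}}

```text
clock: 11.58
eef_pos: [0.5965, -0.072, 0.0762]
ee_rot: [-3.141, 0.0, -0.195]
contact_force: [0.6, 2.1, 1.0]
width: 0.149
```

```bash
cat > o.py <<'E'
from h import *
o=manip.observe();print(o["clock"],o["eef_pos"],o["ee_rot"],"turn deg",np.degrees(.122-o["ee_rot"][2]),o["torque"],o["contact_force"],o["width"])
E
python3 o.py
```

```text
11.5833 [ 0.59654115 -0.07200245  0.07622032] [-3.14086606e+00  1.63701944e-04 -1.94644237e-01] turn deg 18.142378394772 [ 0.46765783 -0.01070281 -0.02670584] [0.59966402 2.14202771 0.95371155] 0.1492026037148673
```

Request:
{"op": "jog_arm", "data": {
  "translation": [
    [0,0,0],
    [0,0,0],
    [0,0,0],
    [0,0,0],
    [0,0,0],
    [0,0,0],
    [0,0,0],
    [0,0,0],
    [0,0,0],
    [0,0,0],
    [0,0,0],
    [0,0,0]
  ],
  "spin": [0.02,0.02,0.02,0.02,0.02,0.02,0.02,0.02,0.02,0.02,0.02,0.02]
}}

```text
clock: 12.58
eef_pos: [0.5967, -0.0716, 0.0762]
ee_rot: [-3.14, 0.0, -0.571]
contact_force: [0.8, 3.6, 0.4]
width: 0.152
```

```bash
python3 o.py; python3 - <<'E'
from h import *
a=manip.grab_frame("scene");cv2.imwrite("pics/scene5.png",a[:,:,::-1]);cv2.imwrite("pics/s5.png",cv2.resize(a[190:285,225:370,::-1],None,fx=5,fy=5,interpolation=cv2.INTER_CUBIC))
E
python3 ear.py pics/scene5.png
```

```text
12.5833 [ 0.5967162  -0.07158926  0.07622578] [-3.14029722e+00  4.08062197e-04 -5.71166439e-01] turn deg 39.71551143944297 [ 0.81719863 -0.15359304  0.01703381] [0.79563347 3.57388237 0.43793636] 0.15165246441681557
scene yel 5 [319.4 228.4] 0.055 ang -42.31 27.1
scene yel 5 [319.4 228.4] 0.059 ang -40.3 30.2
scene yel 5 [319.4 228.4] 0.063 ang -38.67 33.4
scene yel 27 [317.  234.8] 0.055 ang -39.53 50.3
scene yel 27 [317.  234.8] 0.059 ang -38.56 53.4
scene yel 27 [317.  234.8] 0.063 ang -37.7 56.5
scene red 10 [303.5 236. ] 0.041 ang -71.4 66.8
```

View pics/s5.png

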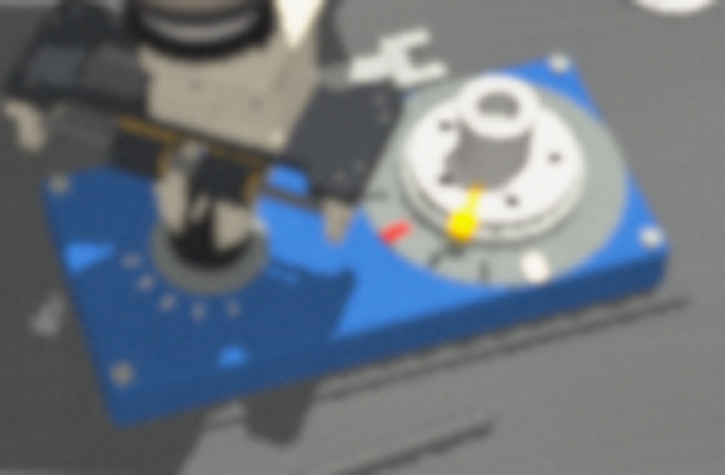

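Flange follows: ear ≈ −39° with the knob at 39.7°. Continue in smaller steps, watching the moment.

Request:
{"op": "jog_arm", "data": {
  "translation": [
    [0,0,0],
    [0,0,0],
    [0,0,0],
    [0,0,0],
    [0,0,0],
    [0,0,0],
    [0,0,0],
    [0,0,0]
  ],
  "spin": [0.02,0.02,0.02,0.02,0.02,0.02,0.02,0]
}}

```text
clock: 13.3
eef_pos: [0.5968, -0.0714, 0.0762]
ee_rot: [-3.14, 0.001, -0.79]
contact_force: [1.2, 5.1, -0.2]
width: 0.151
```

```bash
python3 o.py
```

```text
13.3 [ 0.59684561 -0.07139905  0.07621833] [-3.14005163e+00  6.33484695e-04 -7.90142458e-01] turn deg 52.261913141637294 [ 1.15293049 -0.35746152  0.08331361] [ 1.19854554  5.08743827 -0.15839245] 0.15073479120947247
```

Request:
{"op": "jog_arm", "data": {
  "translation": [
    [0,0,0],
    [0,0,0],
    [0,0,0],
    [0,0,0],
    [0,0,0]
  ],
  "spin": [0.02,0.02,0.02,0.02,0]
}}

```text
clock: 13.72
eef_pos: [0.5969, -0.0713, 0.0762]
ee_rot: [-3.14, 0.001, -0.916]
contact_force: [2.5, 7.0, 0.0]
width: 0.15
```

```bash
python3 o.py
```

```text
13.7167 [ 0.59692838 -0.0712925   0.0761886 ] [-3.13992273e+00  8.29061828e-04 -9.15888021e-01] turn deg 59.4666032376902 [ 1.15642333 -0.43669593  0.05079322] [2.54104744 7.00115497 0.01132115] 0.15044824470577534
```

Request:
{"op": "jog_arm", "data": {
  "translation": [
    [0,0,0],
    [0,0,0],
    [0,0,0],
    [0,0,0],
    [0,0,0],
    [0,0,0]
  ],
  "spin": [0.02,0.02,0.02,0.02,0,0]
}}

```text
clock: 14.22
eef_pos: [0.5971, -0.0712, 0.0762]
ee_rot: [-3.14, 0.001, -1.04]
contact_force: [2.3, 6.6, -0.2]
width: 0.149
```

```bash
python3 o.py
```

```text
14.2167 [ 0.59707623 -0.07123474  0.07621842] [-3.13967228e+00  9.29121169e-04 -1.04012350e+00] turn deg 66.58477195861184 [ 1.21741927 -0.43170312  0.07218364] [ 2.25204188  6.6106948  -0.22505519] 0.14881012274737265
```

Request:
{"op": "jog_arm", "data": {
  "translation": [
    [0,0,0],
    [0,0,0],
    [0,0,0],
    [0,0,0],
    [0,0,0],
    [0,0,0]
  ],
  "spin": [0.015,0.015,0.015,0.01,0,0]
}}

```text
clock: 14.72
eef_pos: [0.5972, -0.0712, 0.0762]
ee_rot: [-3.14, 0.001, -1.126]
contact_force: [2.5, 7.0, -1.5]
width: 0.153
```

```bash
python3 o.py; python3 - <<'E'
from h import *
for n,(x,y,w,h) in dict(top=(180,145,175,95),scene=(225,180,145,105)).items():
    a=manip.grab_frame(n);cv2.imwrite(f"pics/{n}6.png",a[:,:,::-1]);cv2.imwrite(f"pics/{n}6c.png",cv2.resize(a[y:y+h,x:x+w,::-1],None,fx=4.5,fy=4.5,interpolation=cv2.INTER_CUBIC))
E
python3 ear.py pics/scene6.png;python3 ear.py pics/top6.png; python3 o.py
```

```text
14.7167 [ 0.59717827 -0.07116886  0.07622394] [-3.13955516e+00  1.02418668e-03 -1.12634282e+00] turn deg 71.52477486527962 [ 1.21348813 -0.47029539  0.03735681] [ 2.54797212  7.01504774 -1.52349428] 0.1526841548245088
scene yel 26 [308.6 230.1] 0.055 ang -70.7 50.7
scene yel 26 [308.6 230.1] 0.059 ang -68.01 52.9
scene yel 26 [308.6 230.1] 0.063 ang -65.54 55.2
scene red 11 [303.7 235.9] 0.041 ang -71.3 66.1
top yel 42 [266.3 187.1] 0.055 ang -71.24 44.8
top yel 42 [266.3 187.1] 0.059 ang -71.96 44.8
top yel 42 [266.3 187.1] 0.063 ang -72.68 44.8
top red 13 [273.8 184.5] 0.041 ang -71.65 66.1
14.8167 [ 0.59717338 -0.07118055  0.07620936] [-3.13958187e+00  1.04814783e-03 -1.12625990e+00] turn deg 71.52002383901363 [ 1.28429393 -0.4875482   0.05207204] [ 2.29523699  6.92203961 -0.88207021] 0.1472504629944441
```

View pics/scene6c.png

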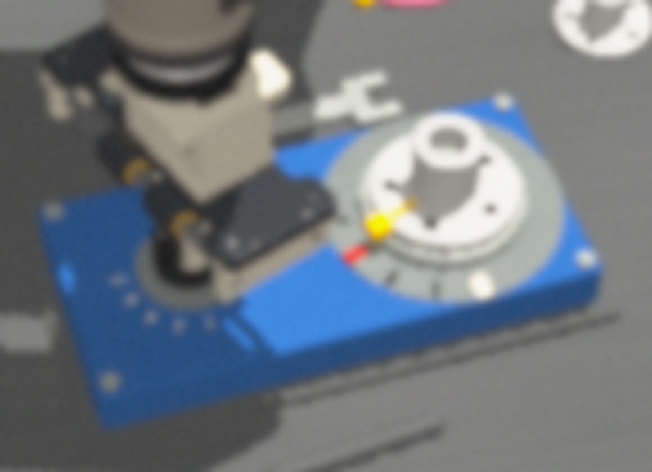

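View pics/top6c.png

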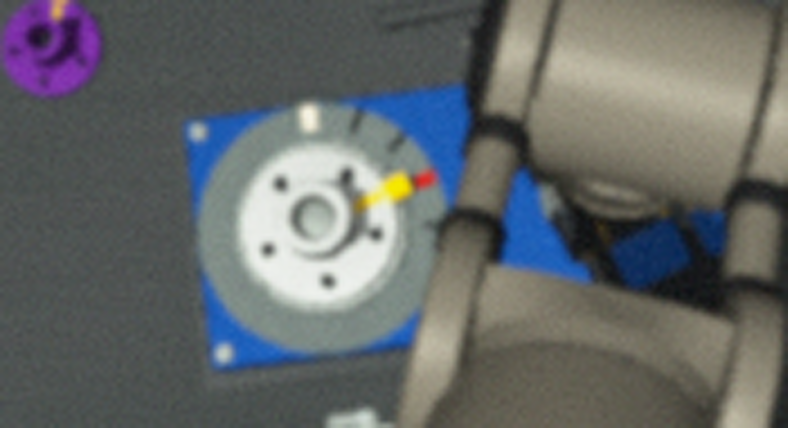

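Request:
{"op": "jog_arm", "data": {
  "translation": [
    [0,0,0],
    [0,0,0],
    [0,0,0],
    [0,0,0],
    [0,0,0],
    [0,0,0],
    [0,0,0],
    [0,0,0]
  ],
  "spin": [0.004,0,0,0,0,0,0,0]
}}

```text
clock: 15.48
eef_pos: [0.5972, -0.0712, 0.0762]
ee_rot: [-3.14, 0.001, -1.133]
contact_force: [2.8, 7.0, -0.2]
width: 0.146
```

```bash
python3 o.py; python3 - <<'E'
from h import *
a=manip.grab_frame("top");cv2.imwrite("pics/top7.png",a[:,:,::-1])
E
python3 ear.py pics/top7.png; python3 o.py
```

```text
15.4833 [ 0.59715365 -0.0712007   0.076205  ] [-3.13962632e+00  1.06629352e-03 -1.13263391e+00] turn deg 71.8852281161181 [ 1.29397736 -0.52755438  0.03578858] [ 2.84862356  7.0414627  -0.22117709] 0.14647011016548728
top yel 47 [266.1 187.3] 0.055 ang -71.42 44.3
top yel 47 [266.1 187.3] 0.059 ang -72.15 44.3
top yel 47 [266.1 187.3] 0.063 ang -72.87 44.2
top red 13 [273.8 184.5] 0.041 ang -71.65 66.1
15.5333 [ 0.59717842 -0.07117865  0.07621867] [-3.13954131e+00  1.06253140e-03 -1.13264489e+00] turn deg 71.8858572668909 [ 1.24559213 -0.49132174 -0.02685538] [ 2.64373627  6.77755271 -0.74492946] 0.15082534780719614
```

Holding steady at 71.9°, with the ear at the red tick. Handing in.

```bash
python3 -c "
from station import manip
print(manip.finish_job())"
```

```text
the job is handed in; nothing more can be done
None
```

I did both parts in the order asked and handed the job in at about 15.5 s, with the knob still gripped at the third stop.

- **Flange:** I turned it about 56° anticlockwise by its boss and let go. Afterwards the ear measured within about 1° of the zero mark in the top view. The scene view agreed to within about 2°, depending on the ear height assumed.
- **Knob:** I turned it slowly clockwise and held it at 71.9° by tool angle (third stop 72°). The flange came round with the plate, with the ear at −71.4 to −72.9° in the top view against −71.7° for the red tick.
- **Clicks not clearly felt:** the moment readings were too noisy (about ±0.03 N m) to tell them apart. The stop was set by tool angle and confirmed by the ear lining up with the red tick.
- **Side force:** about 7 N remained on the tool while holding the knob, from a slight centring offset. That is well below the limits.
- **Camera disagreement:** the two cameras differed by 2 to 4 mm on the same points. Both grasps still landed well: 42.5 mm measured on the 42 mm boss and 13.8 mm on the 14 mm knob bar.
- **Other objects:** I touched nothing else on the bench.

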